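Open the child-resistant solvent bottle

TASK

Take the wide white child-resistant cap off the clamped solvent bottle: press it down and keep it pressed while you turn it counter-clockwise, since turning alone only spins its shell, and be gentle with the glass neck, which stands no more than 30 N. Lift the cap off and set it down, without dropping it, flat on its open rim inside the shallow square tray; leave everything else where it is.

Things in the scene. Friction and masses are not known exactly. Their poses are not given: they have to be found in the camera images.
- bottle: squat amber glass solvent bottle, 72 mm wide, clamped immovably on a 110 mm square base; its wide white cap tops out 156 mm above the counter. Origin under the centre of the base. Two hooks on its neck hold the cap until unscrewed. The neck breaks if the cap bears on it with over 30 N in all (pressing, pulling, pushing, and 8 N from the turning itself).
- cap: wide ribbed white child-resistant cap, a cylinder 52 mm across, 48 mm tall, about 100 g, closed on top, open below, 1 to 2 mm play on the neck. The pose is of its inner part: origin at the centre of the lower rim, 48 mm below the top, z up. The outer shell, all that can be gripped, spins idly on the inner part unless pressed down. Unscrewed, it lifts straight off.
- cap_top (a point): centre of the flat top of the cap's shell; sinks with it. A spring (5 N, plus 0.6 N per mm) holds the shell up; it stops hard 4 to 10 mm down, differing from cap to cap. There its 4 hidden teeth mesh with 12 in the inner part (30 degrees apart) and turning unscrews it. If tooth lands on tooth, it stops hard 2.5 mm too early; turned up to 25 degrees on, it drops in.
- neck_core (a joint): how far the cap has been unscrewed, rad, counter-clockwise seen from above: 0 tight, free of the hooks from 0.6 to 2.1, hard stop at 2.2; takes about 0.12 N m. Does not change while the shell only spins idly.
- tray: shallow square aluminium tray 130 x 130 mm, rim 12 mm high, walls 4 mm, floor 4 mm, fixed on the counter; origin under its centre, z up, sides along x and y
- funnel_jar: wide aluminium funnel, 150 mm across, clipped over a glass jar 84 mm wide, 178 mm tall in all; origin under its centre
- crinoid: dull black ringed crinoid stem section lying flat, 70 mm long, 26 mm thick; origin under its centre, x along it
- amber: amber resin block 45 x 34 x 26 mm; origin under its centre
- tweezers: brass tweezers lying flat, 130 mm long, 6 mm high; origin under the middle
- rack: oak rack 70 x 160 x 25 mm with five upright wooden pegs, 76 mm tall in all; origin under its centre
- brush: soft brush lying flat, 150 mm long; origin under the middle
- plain_bottle: slim bottle 56 mm wide, 150 mm tall, with a narrow plain cap: not the one to open; origin under its centre
Not all that is in view belongs to the job. Of the things like the tray, leave any that is yellow; of the rest the smaller one is meant.

How it is judged (in metres and radians):
On the way, in this order (a step that is already met when the one before it is completed fails the run):
1. the cap is unscrewed while still on the bottle (value of joint neck_core above 0.35 rad and z of cap in the frame of bottle below 0.115 m), for 0.1 s.
2. the cap is lifted clear of the neck in the gripper (z of cap in the frame of bottle above 0.135 m and contact force between the fingers and cap above 0.5 N), for 0.1 s.
At the end, for the whole second after the job is handed in: The cap stands upright (within 0.1 rad) on its open rim flat on the tray's floor, wholly inside the rim (origin within 37 mm of the tray's centre along each side, less than 8 mm above the tray's underside), at rest and let go (x of cap in the frame of tray between -0.037 and 0.037 m and y of cap in the frame of tray between -0.037 and 0.037 m and z of cap in the frame of tray below 0.008 m and angle between cap's own z axis and vertical below 0.1 rad and linear speed of cap below 0.02 m/s and contact force between the fingers and cap below 0.1 N); the robot touches nothing.
It fails at once if the cap loads the bottle's glass neck with more than 30 N (contact force between cap and bottle above 30 N).
It fails at once if the cap is dropped: it moves faster than 0.6 m/s with no finger on it (a fall of about 2 cm) (linear speed of cap above 0.6 m/s and contact force between the fingers and cap below 0.05 N).
It fails at once if a bystander is moved by more than 20 mm (distance of any of funnel_jar, crinoid, amber, tweezers, rack, brush, plain_bottle from where it was at the start of the episode above 0.02 m).
It also fails if it takes over 59 s, if anything falls off the work surface, if the arm or the gripper's body presses on something with over 40 N, if the wrist force passes 120 N, or if a joint passes its speed limit or range.

ROBOT

A 6-joint arm with a two-finger parallel gripper is mounted at the origin on the work surface. World frame = base frame: x ahead of the robot, y to its left, z up, the work surface at z = 0. Lengths are in mm, angles in rad, forces in N, time in s.
With the tool pointing down it reaches from about 300 to 775 mm from the base axis. Payload 14.6 kg.
Tool frame: the origin (TCP) lies on the centre line of the jaws, within the pads' length; the fingertips stand 19 mm ahead of it and the grasp point (between the pads) is the TCP (bot.tip_reach is the distance from the TCP to the fingertips, in mm); z points along the fingers, y is the line along which they close (so a half turn about z gives the same grasp; the last joint's range is limited). The gripper opens to 85 mm and grips with 20 to 120 N. Pads are 22 mm wide; open, the fingers measure 114 mm over their backs; the gripper's body (76 mm by 85 mm) begins 54 mm behind the grasp point. The pads swing forward as they close: fully open they stand 13 mm farther back than shut.
Start: joints at [-1.3, 0.3, 1.521, -0, 1.321, -0.067], TCP at [182.27, -518.91, 250.281] pointing down, gripper open.
Joint ranges: [-3.03, 3.03], [-0.79, 2.21], [0.23, 2.52], [-1.04, 4.18], [0, 3.07], [-2.55, 2.55]. Speed limits (rad/s): [2.22, 2.22, 2.57, 3.14, 3.14, 3.14].

INTERFACE

Orientations are given as a unit quaternion [w, x, y, z].
In Python, from rig import bot gives the robot as it stands. Calls block until the motion is done:
- bot.move_to(position, orientation): joint-space move of the TCP to a pose.
- bot.servo_line(position, attitude=None, speed=150, until_force=None): straight line of the TCP; attitude=None keeps the orientation; speed is the mean speed in mm/s. With until_force (N) it stops when the force on the tool has changed by that much, and returns True; else False.
- bot.move_joints(angles): joint-space move.
- bot.move_gripper(opening, grip_force=None): finger opening in mm; grip_force is the grip in N (None keeps the last); returns when the fingers have stopped.
- bot.dwell(seconds).
- bot.ik(position, orientation): joint angles nearest the present ones, or None.
- bot.read_state(): the state.
- bot.read_camera(name): name is "scene" or "top"; returns a dict with "image" (384x512x3 uint8, blue, green, red), "depth" (384x512 float32, mm along the optical axis (not along the pixel's ray), 0 where there is no reading), "fovy" (degrees; the focal length in pixels is half the picture's height over the tangent of half this angle, whatever the lens; pixels are square), "cx", "cy" (the principal point, pixels), "eye" and "attitude" of the camera in the world. Camera axes: x right, y down, z forward; pixel columns grow to the right and rows downward; lengths in mm; the calibration is good to about 2 mm. A picture is of the moment at which its call begins.
A pose or a line that the arm cannot do raises bot.MotionError and nothing moves.
- bot.finish_job(): hands the job in; it is judged then, once.
The state is a dict: "clock": time; "joint_positions": joint angles; "qvel": joint speeds; "effort": joint torques, N m; "ee_pos": TCP position; "tool_rot": TCP orientation; "ft_force": force on the tool from outside, world axes, zero at the start; "moment": the same for the moment, N m; "grip_width": finger opening in mm; "grip_force": force on a finger pad.
Only numpy, scipy, OpenCV 4.12 (cv2) and the standard library are available. Lean on these libraries where they do the work, as an engineer would, in place of code of your own. Each camera call takes 0.05 s, during which the arm holds its last target. There are 200 camera calls.

## Working session

There is one attempt and no reset: what is moved stays moved. The work goes in short steps, each a Python script; the robot and the scene stay as the last script left them, time stands still between calls to the robot, and variables do not carry over. Pictures are saved under pics/ and viewed, at most 10 in all, crops included, and the job is handed in when it is done.

```bash
ls; mkdir -p pics; cat > h.py <<'E'
import numpy as np, cv2
from rig import bot
from scipy.spatial.transform import Rotation as R
def rot(q): return R.from_quat([q[1],q[2],q[3],q[0]]).as_matrix()
def down(a):  # tool z down, yaw a of tool x
    q=(R.from_euler('z',a)*R.from_euler('x',np.pi)).as_quat(); return [q[3],q[0],q[1],q[2]]
def cloud(c):
    d=c['depth'];f=192/np.tan(np.radians(c['fovy'])/2)
    v,u=np.mgrid[:384,:512]
    p=np.stack([(u-c['cx'])/f*d,(v-c['cy'])/f*d,d],-1)
    P=p@rot(c['attitude']).T+np.array(c['eye']); P[d<=0]=np.nan; return P
E
python3 - <<'E'
from h import *
import pickle
for n in('scene','top'):
    c=bot.read_camera(n);pickle.dump(c,open(n+'0.pkl','wb'));cv2.imwrite(f'pics/{n}0.png',cv2.resize(c['image'],(768,576)))
    print(n,c['eye'],c['attitude'],c['fovy'],c['cx'],c['cy'],(c['depth']>0).mean())
s=bot.read_state();print(s['clock'],s['ft_force'],s['tool_rot'])
E
```

```text
pics
scene [1729.75973696 -399.29416192 1055.087094  ] [-0.36141371  0.73311745  0.51174714 -0.264639  ] 47.028046557992795 258.75443167715133 199.41543902052643 0.9834950764973959
top [ 301.75341391   -1.89431168 1233.10544935] [ 0.07904872 -0.69633411  0.70859852 -0.08220858] 51.196948498682914 255.21919193788298 186.99585506026395 0.9960479736328125
0.1 [-0.5689106   0.73243889 -0.81794887] [-5.25401059e-04  9.85773996e-01  1.68075429e-01 -6.21749010e-05]
```

View pics/scene0.png

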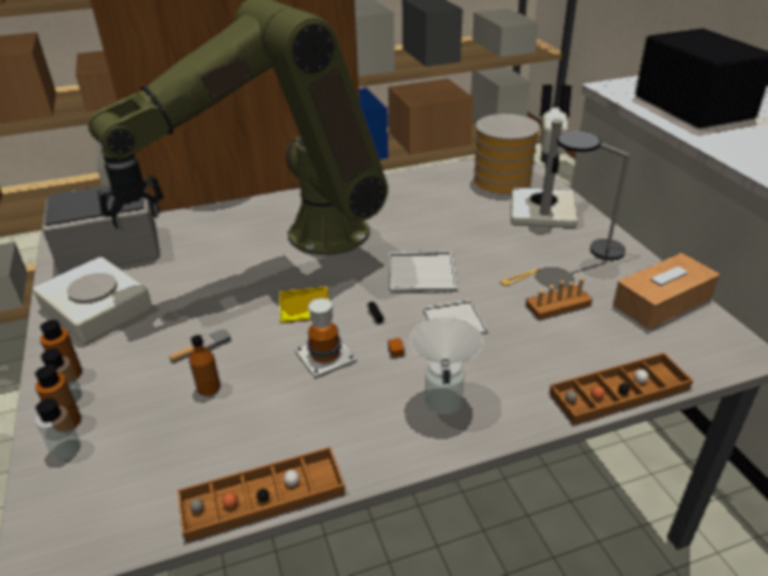

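View pics/top0.png

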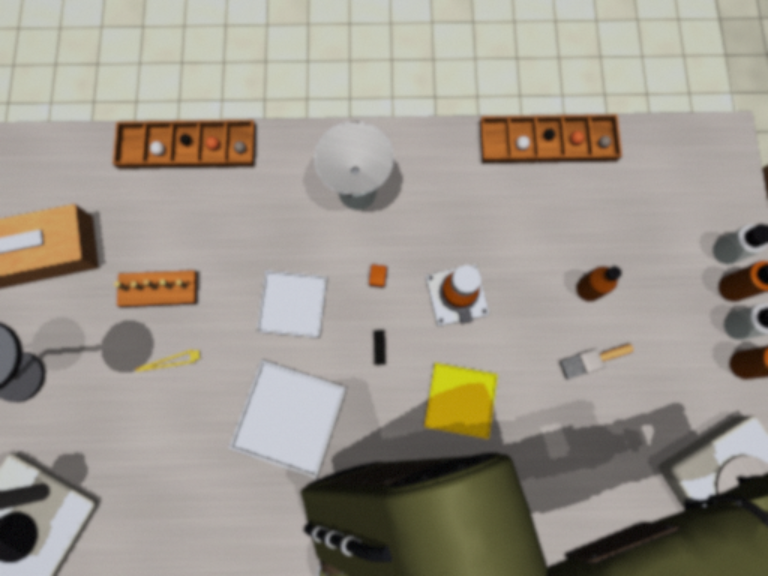

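Candidates for the tray in the top view (768 px scale): yellow at (462,400), which is excluded; a large one at (290,417); and a smaller one at (293,304). The smaller non-yellow one fits. The white cap is at (466,279) on the amber bottle with the square base, while the slim plain bottle is at (600,283). Next I measure both and confirm with a crop.

```bash
cat > m.py <<'E'
from h import *
import pickle
c=pickle.load(open('top0.pkl','rb'));P=cloud(c);im=c['image'].astype(int)
s=pickle.load(open('scene0.pkl','rb'));Q=cloud(s)
def near(P,x,y,r,z0,z1):
    return (np.hypot(P[...,0]-x,P[...,1]-y)<r)&(P[...,2]>z0)&(P[...,2]<z1)
b=P[186,311];print('cap px',b)
for X,n in((P,'top'),(Q,'scene')):
    m=near(X,b[0],b[1],45,148,166);p=X[m];
    if len(p): (x,y),r=cv2.minEnclosingCircle(p[:,:2].astype(np.float32));print(n,'cap',len(p),p.mean(0),'circ',x,y,r,'med z',np.median(p[:,2]))
# trays: bright masks in top picture
white=((im.min(-1)>175)&(im.max(-1)-im.min(-1)<40)).astype(np.uint8)
white=cv2.morphologyEx(white,cv2.MORPH_OPEN,np.ones((3,3)))
for k in cv2.findContours(white,0,2)[0]:
    if cv2.contourArea(k)<300: continue
    mm=np.zeros_like(white);cv2.drawContours(mm,[k],-1,1,-1);p=P[mm>0];p=p[~np.isnan(p[:,0])]
    r=cv2.minAreaRect(p[:,:2].astype(np.float32));print('white',cv2.boundingRect(k),np.round(r[0],1),np.round(r[1],1),round(r[2],1),'z',np.median(p[:,2]))
t=P[202,195];m=(abs(P[...,0]-t[0])<95)&(abs(P[...,1]-t[1])<95)&(P[...,2]>7)&(P[...,2]<18);print('tray px',t)
n,l,st,ce=cv2.connectedComponentsWithStats(m.astype(np.uint8))
for i in range(1,n):
    if st[i,4]>40:
        p=P[l==i];r=cv2.minAreaRect(p[:,:2].astype(np.float32));print('rim',st[i],np.round(r[0],1),np.round(r[1],1),r[2])
a=P[190:195,190:200].reshape(-1,3);print('counter z',np.nanmedian(P[250:300,10:60,2]) , np.nanmedian(P[210:225,225:245,2]))
# funnel
f=P[105,236];print('funnel',f);m=near(P,f[0],f[1],100,100,200);print(np.nanmin(P[m],0),np.nanmax(P[m],0))
A=cv2.resize(c['image'][165:240,160:340],None,fx=4,fy=4,interpolation=cv2.INTER_CUBIC)
cv2.imwrite('pics/crop1.png',A)
E
python3 m.py
```

```text
cap px [ 552.54777904 -163.16000605  155.49836936]
top cap 280 [ 554.64397205 -162.91921238  156.05480207] circ 555.1257934570312 -163.2906951904297 26.168180465698242 med z 156.06490981408263
scene cap 136 [ 558.85174011 -162.76919838  154.09919548] circ 557.5508422851562 -160.4063262939453 29.93712615966797 med z 154.27591163106058
white (0, 328, 61, 56) [ 90.7 619.9] [ 81.4 194.7] 47.8 z 29.835468428434524
white (0, 306, 25, 20) [216.5 693.8] [52.2 70.4] 0.9 z 29.987279511133693
white (477, 279, 35, 30) [ 255.1 -673.8] [103.2  78. ] 87.6 z 70.69969482729562
white (157, 242, 72, 72) [313.7 181. ] [172.6 173.4] 71.2 z 5.875444231767119
white (174, 182, 42, 42) [541.4 179.1] [122.4 126. ] 83.8 z 4.388729051162727
white (213, 81, 47, 31) [826.4  40.2] [131.9  70.9] 83.4 z 158.37400868211762
white (234, 66, 55, 12) [1207.1  -53.8] [295.8 481. ] 88.8 z -748.7454755271046
white (8, 45, 27, 23) [1521.8 1258.2] [145.4 146.9] 2.6 z -750.3249751682945
white (65, 44, 27, 23) [1526.8  946.9] [145.7 146.9] 1.7 z -750.6096038712503
white (36, 44, 27, 23) [1528.1 1104.1] [146.3 140.3] 0.6 z -749.
[... 2787 characters left out ...]
987049872
white (152, 0, 26, 16) [1816.5  482.1] [145.6 115. ] 89.8 z -749.6742033813248
white (124, 0, 27, 16) [1819.7  636.1] [148.  118.4] 88.9 z -750.1017973977094
white (97, 0, 26, 17) [1817.9  792.8] [121.3 142.3] 0.0 z -750.3214285102722
white (42, 0, 26, 18) [1819.2 1102.7] [147.7 126.5] 89.3 z -749.7533792211286
white (15, 0, 26, 18) [1822.4 1255.5] [127.1 142.4] 1.1 z -750.5233868726821
tray px [542.54930337 178.58312131   5.10452921]
rim [171 182  47  43 184] [543.  179.4] [130.3 130.2] 83.76175689697266
counter z 0.46846138208547927 0.19602485852863083
funnel [809.57183025  43.47032006 128.77564973]
[716.91536065 -29.9380189  100.37928013] [863.61629992 115.47521484 183.61928949]
```

View pics/crop1.png

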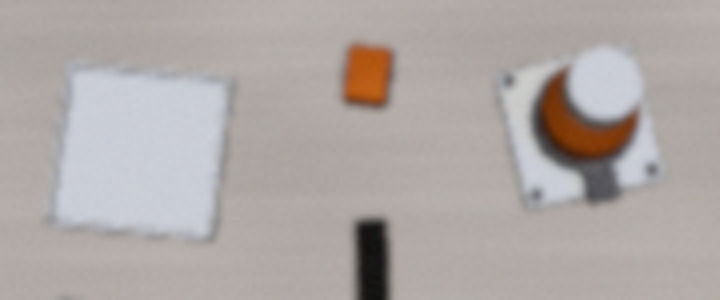

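The crop confirms a single square aluminium tray at crop (140,150), measuring 130.3 × 130.2 mm, with its centre at (543,179). The wide white cap is at crop (605,85), with its centre at about (555,-163), top at z 156 and radius 26. All of these match the given sizes. I move above the cap and check which yaws are reachable.

```bash
python3 - <<'E'
from h import *
C=[555.3,-162.8]
for d in range(-180,180,20):
    q=bot.ik([*C,136],down(np.radians(d)))
    print(d,None if q is None else np.round(q,2))
bot.move_to([*C,230],down(np.radians(-90))) if 0 else None
E
```

```text
-180 [-0.35  0.48  1.55  0.    1.11 -1.92]
-160 [-0.35  0.48  1.55  0.    1.11 -2.27]
-140 None
-120 None
-100 None
-80 None
-60 [-0.35  0.48  1.55 -0.    1.11  2.27]
-40 [-0.35  0.48  1.55 -0.    1.11  1.92]
-20 [-0.35  0.48  1.55 -0.    1.11  1.57]
0 [-0.35  0.48  1.55 -0.    1.11  1.22]
20 [-0.35  0.48  1.55 -0.    1.11  0.87]
40 [-0.35  0.48  1.55 -0.    1.11  0.52]
60 [-0.35  0.48  1.55 -0.    1.11  0.18]
80 [-0.35  0.48  1.55 -0.    1.11 -0.17]
100 [-0.35  0.48  1.55  0.    1.11 -0.52]
120 [-0.35  0.48  1.55  0.    1.11 -0.87]
140 [-0.35  0.48  1.55  0.    1.11 -1.22]
160 [-0.35  0.48  1.55  0.    1.11 -1.57]
```

```bash
cat >> h.py <<'E'
def F(): return np.round(bot.read_state()['ft_force'],2)
def probe(ax,d,p):
    """centre along world axis ax by touching on both sides"""
    hit=[]
    for s in(1,-1):
        t=np.array(p,float);t[ax]+=s*d
        ok=bot.servo_line(t.tolist(),speed=8,until_force=2.0)
        hit.append((bool(ok),bot.read_state()['ee_pos'][ax],F().tolist()))
        bot.servo_line(list(p),speed=30)
    return hit
E
python3 - <<'E'
from h import *
C=[555.3,-162.8]
bot.move_to([*C,230],down(np.pi/2))
print(bot.servo_line([*C,137],speed=80,until_force=4), F())
bot.move_gripper(60,25); s=bot.read_state();print(s['clock'],s['grip_width'],F(),s['ee_pos'],bot.tip_reach)
print(probe(0,8,s['ee_pos']));print(bot.read_state()['clock'])
E
```

```text
False [-0.88  0.12 -0.49]
3.6583 60.09122696975155 [-0.26  0.07 -0.72] [ 555.31658339 -162.791309    137.07984398] 19.0
[(True, np.float64(562.422416023775), [-0.36, -0.24, 0.57]), (False, np.float64(547.3186601275153), [0.91, -0.36, -0.05])]
6.4667
```

```bash
python3 - <<'E'
from h import *
C=[555.3,-162.8]
def rd(n=6):
    a=[]
    for _ in range(n): bot.dwell(.03);a.append(bot.read_state()['ft_force'])
    return np.round(np.mean(a,0),2),np.round(np.std(a,0),2)
print('free',rd())
for w in (54,50):
    bot.move_gripper(w,20);s=bot.read_state();print(w,s['grip_width'],s['grip_force'],rd(),np.round(s['ee_pos'],2))
bot.move_gripper(64)
bot.move_to([*C,137],down(0))
print('free',rd())
for w in (54,50):
    bot.move_gripper(w,20);s=bot.read_state();print(w,s['grip_width'],s['grip_force'],rd(),np.round(s['ee_pos'],2))
print(s['clock'])
E
```

```text
free (array([-0.12,  0.23, -0.  ]), array([0.41, 0.3 , 0.57]))
54 53.8770865749405 0.4754960909485817 (array([-1.  , -0.32,  0.83]), array([0.74, 0.48, 0.45])) [ 555.25 -162.79  137.12]
50 50.92073028355731 20.633724010549486 (array([-1.17, -0.09,  2.89]), array([0.39, 0.32, 0.38])) [ 555.38 -162.83  137.22]
free (array([-0.18,  0.23, -0.18]), array([0.59, 0.36, 0.35]))
54 54.3561621183435 0.0 (array([ 0.06, -0.17,  0.36]), array([0.26, 0.67, 0.46])) [ 555.3  -162.81  136.98]
50 51.24584800164006 20.696746464818716 (array([-0.89,  0.8 ,  2.65]), array([0.29, 0.29, 0.46])) [ 555.35 -162.81  137.15]
10.0833
```

```bash
cat >> h.py <<'E'
def rd(n=4):
    a=[]
    for _ in range(n): bot.dwell(.02);a.append(bot.read_state()['ft_force'])
    return np.round(np.mean(a,0),1)
E
python3 - <<'E'
from h import *
bot.move_gripper(48,60);s=bot.read_state();print(s['grip_width'],s['grip_force'],rd())
p=np.array(s['ee_pos']);p[:2]=[555.3,-162.8];z0=p[2]
for i in range(1,24):
    p[2]=z0-.5*i;bot.servo_line(p.tolist(),speed=15)
    f=rd();print(.5*i,round(bot.read_state()['ee_pos'][2]-z0,2),f)
    if f[2]>13.5: break
print(bot.read_state()['clock'],bot.read_state()['moment'])
E
```

```text
50.32333453682805 61.2192871235311 [-1.9  1.   4.7]
0.5 -0.44 [-1.4  1.2  4.9]
1.0 -0.96 [-1.   1.4  5.1]
1.5 -1.45 [-0.8  1.5  5.4]
2.0 -1.88 [-0.5  1.4  5.3]
2.5 -2.36 [-1.3  1.3  6. ]
3.0 -2.85 [-1.4  1.7  6.5]
3.5 -3.31 [-1.3  2.2  7.1]
4.0 -3.77 [-1.7  1.7  7. ]
4.5 -4.24 [-2.   1.6  7.2]
5.0 -4.72 [-2.   2.1  6.9]
5.5 -5.19 [-2.4  2.1  7.6]
6.0 -5.52 [-3.2  2.1  9.2]
6.5 -5.63 [-4.7  2.4 13.2]
7.0 -5.74 [-6.8  3.2 16.5]
15.0 [ 0.51894003  1.05526528 -0.05160932]
```

```bash
cat > turn.py <<'E'
from h import *
import sys
x,y,z,a,a1=map(float,sys.argv[1:])
bot.servo_line([x,y,z],speed=10);print('pre',rd(),bot.read_state()['ee_pos'])
while a<a1:
    a+=5;bot.move_to([x,y,z],down(np.radians(a)))
    f=rd(2);s=bot.read_state();m=s['moment']
    print(int(a),round(z,2),np.round(s['ee_pos'],2),f,'mz',round(m[2],2),'t',round(s['clock'],1))
    L=f[2]
    if np.linalg.norm(f)>18.5: print('HIGH');z+=.3;x+=.06*f[0];y+=.06*f[1];bot.servo_line([x,y,z],speed=10)
    elif L>14: z+=.2
    elif L<11: z-=.4
    if abs(f[0])>3: x+=.05*f[0]
    if abs(f[1])>3: y+=.05*f[1]
print('END',x,y,z,a,s['joint_positions'][5])
E
python3 turn.py 554.9 -162.7 130.4 0 30
```

```text
pre [-2.8  1.8 13.8] [ 555.38920354 -162.81140795  131.52495528]
5 130.4 [ 555.38 -162.8   131.38] [-1.9  2.8 13. ] mz 0.04 t 15.6
10 130.4 [ 555.32 -162.79  131.01] [-0.7  1.   8.1] mz 0.02 t 15.9
15 130.0 [ 555.38 -162.86  130.68] [0.1 0.7 9.2] mz -0.04 t 16.2
20 129.6 [ 555.44 -162.84  130.45] [-0.1  1.2 10.2] mz -0.09 t 16.4
25 129.2 [ 555.5  -162.7   130.15] [-0.2  2.9 11. ] mz -0.07 t 16.7
30 129.2 [ 555.53 -162.62  130.15] [-0.   3.1 11.5] mz -0.12 t 17.0
END 554.9 -162.545 129.2 30.0 0.6984784941691965
```

```bash
python3 - <<'E'
from h import *
p=[554.9,-162.55,129.2]
for i in range(10):
    p[2]-=.3;bot.servo_line(p,speed=15);f=rd(3);print(round(p[2],2),np.round(bot.read_state()['ee_pos'],2),f,round(bot.read_state()['moment'][2],2))
    if f[2]>14:break
print(bot.read_state()['clock'])
E
```

```text
128.9 [ 555.53 -162.56  129.88] [-0.5  2.7 11.7] -0.05
128.6 [ 555.53 -162.59  129.63] [-0.9  2.8 12.1] -0.13
128.3 [ 555.56 -162.56  129.41] [-0.7  3.6 12.1] -0.09
128.0 [ 555.56 -162.57  129.18] [-1.2  3.2 13.3] -0.15
127.7 [ 555.58 -162.57  129.07] [-2.4  2.7 15.4] -0.15
18.5167
```

```bash
python3 turn.py 554.8 -162.5 127.8 30 65
```

```text
pre [-1.   2.7 13.5] [ 555.54630419 -162.57733476  129.0895855 ]
35 127.8 [ 555.58 -162.47  129.1 ] [-0.4  2.8 13. ] mz -0.02 t 19.1
40 127.8 [ 555.59 -162.39  129.08] [-0.6  4.5 14.1] mz -0.04 t 19.4
45 128.0 [ 555.52 -162.18  129.11] [-0.5  3.5 12.1] mz -0.09 t 19.7
50 128.0 [ 555.51 -162.03  129.09] [-0.3  3.2 12.5] mz -0.02 t 20.0
55 128.0 [ 555.5  -161.94  129.11] [-0.5  3.3 12.1] mz -0.03 t 20.2
60 128.0 [ 555.48 -161.83  129.11] [-1.   2.8 12.5] mz -0.03 t 20.5
65 128.0 [ 555.45 -161.75  129.1 ] [-1.   3.8 12.4] mz -0.08 t 20.8
END 554.8 -161.585 128.0 65.0 0.08901797865242737
```

```bash
python3 turn.py 554.8 -161.6 128.0 65 105
python3 - <<'E'
from h import *
p=[554.8,-162.0,128.0]
# ease up in steps; the free shell rises ~8.5 mm, then the cap should come off at ~1 N
for i in range(16):
    p[2]+=1.5;bot.servo_line(p,speed=20);f=rd(2);print(round(p[2],1),round(bot.read_state()['ee_pos'][2],2),f)
    if f[2]<-5: print('HOOKED');break
print(bot.read_state()['clock'])
E
```

```text
pre [-0.4  1.8 12.6] [ 555.44580738 -161.7120561   129.09425192]
70 128.0 [ 555.39 -161.65  129.09] [-1.   2.3 12.7] mz -0.04 t 21.4
75 128.0 [ 555.38 -161.58  129.1 ] [-1.4  3.5 12.8] mz -0.03 t 21.7
80 128.0 [ 555.34 -161.45  129.09] [-2.3  2.9 13.6] mz -0.03 t 22.0
85 128.0 [ 555.27 -161.39  129.08] [-2.2  3.  13.6] mz -0.07 t 22.3
90 128.0 [ 555.22 -161.33  129.09] [-3.2  4.  14.2] mz -0.07 t 22.6
95 128.2 [ 555.03 -161.24  129.1 ] [-2.6  2.6 11.8] mz -0.08 t 22.8
100 128.2 [ 554.95 -161.21  129.1 ] [-2.8  3.3 12.5] mz -0.08 t 23.1
105 128.2 [ 554.88 -161.11  129.09] [-3.9  2.5 12.3] mz -0.07 t 23.4
END 554.4449999999999 -161.06 128.2 105.0 -0.6080122002200234
129.5 129.93 [-4.4  3.7  9.5]
131.0 131.37 [-2.4  3.1  9. ]
132.5 132.72 [-1.5  3.5  7.6]
134.0 134.16 [-1.4  3.1  6.8]
135.5 135.59 [-1.   3.3  5.3]
137.0 137.01 [-0.2  3.6  5. ]
138.5 138.13 [ 0.5 -0.1 -1.1]
140.0 139.97 [-0.3  0.5 -0.7]
141.5 141.56 [ 0.3 -0.4 -1.3]
143.0 143.08 [-0.5  0.3 -0.9]
144.5 144.56 [-0.2 -0.1 -0.7]
146.0 146.06 [-0.1  0.2 -0.9]
147.5 147.56 [-0.4  0.5 -0.5]
149.0 149.05 [ 0.1 -0.2 -1.5]
150.5 150.56 [ 0.1 -0.4 -1.5]
152.0 152.04 [-0.4 -0.1 -0.9]
27.9333
```

```bash
python3 - <<'E'
from h import *
bot.servo_line([555,-162,250],speed=100);print(rd(),bot.read_state()['grip_width'])
bot.move_to([543,179,200],down(np.radians(90)))
c=bot.read_camera('scene');im=c['image'];print(bot.read_state()['clock'])
A=cv2.resize(im[140:300,180:380],None,fx=4,fy=4,interpolation=cv2.INTER_CUBIC)[:600];cv2.imwrite('pics/carry.png',A)
E
```

```text
[ 0.2 -0.4 -1.3] 50.31545936190348
30.4833
```

View pics/carry.png

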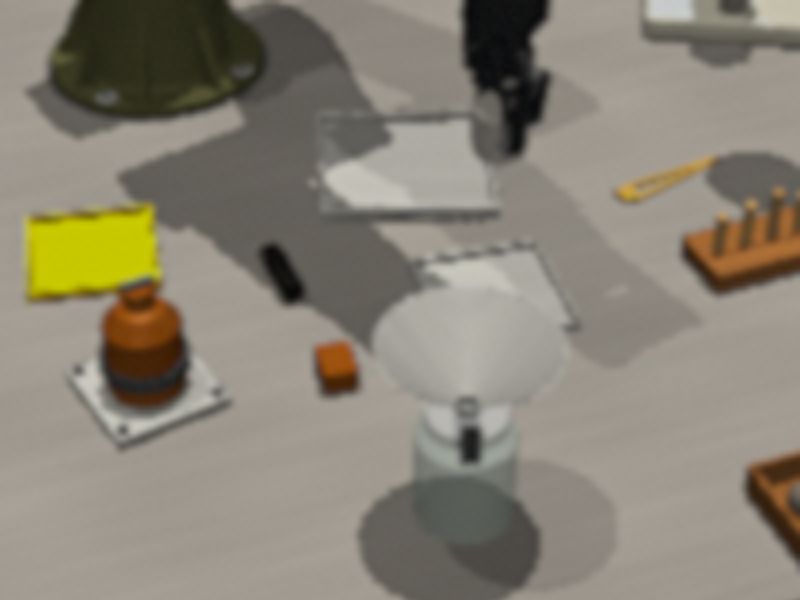

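The bottle neck is bare at crop (145,290), and the cap is in the gripper at (488,130) above the tray. Next I lower it; contact should come at TCP z of about 33.

```bash
python3 - <<'E'
from h import *
bot.servo_line([543,179,44],speed=100);print(rd())
p=[543,179,36.];hit=False
bot.servo_line(p,speed=20)
for i in range(20):
    p[2]-=.4;bot.servo_line(p,speed=15);f=rd(3)
    if f[2]>2.5: break
s=bot.read_state();print(p[2],s['ee_pos'],f,s['clock'])
if f[2]>2.5 and 28<s['ee_pos'][2]<36:
    bot.move_gripper(62,20);print(rd(),bot.read_state()['grip_width'])
    bot.servo_line([543,179,130],speed=60)
    bot.move_to([450,-100,300],down(np.radians(90)))
    import time
    c=bot.read_camera('top');P=cloud(c);print(bot.read_state()['clock'])
    m=(abs(P[...,0]-543)<60)&(abs(P[...,1]-179)<60)&(P[...,2]>35)&(P[...,2]<70);q=P[m];print(len(q),np.median(q,0),q[:,:2].min(0),q[:,:2].max(0))
    cv2.imwrite('pics/done.png',cv2.resize(c['image'][150:270,130:330],None,fx=4,fy=4))
E
```

```text
[-0.  -0.1 -0.7]
33.20000000000001 [543.0246581  179.01936099  33.38149855] [-1.8 -0.7  4.2] 34.9083
[ 0.4 -0.1 -0.1] 62.08438925698961
38.35
250 [542.59109467 176.26447646  51.70511962] [517.82270748 151.1286917 ] [571.68037085 202.61514828]
```

View pics/done.png

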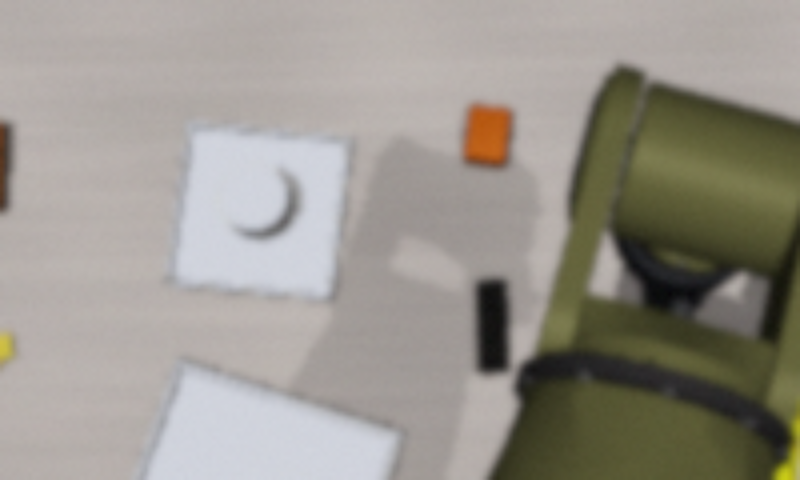

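The cap is upright in the middle of the tray at crop (263,205). Its top is at z 52, which is the 4 mm floor plus the 48 mm cap, and the bystanders in view have not moved. I hand the job in.

```bash
python3 -c "
from rig import bot
print(bot.finish_job())"
```

```text
the job is handed in; nothing more can be done
None
```

I unscrewed the cap while keeping it pressed, lifted it off, and set it flat on its open rim in the middle of the smaller aluminium tray. I handed the job in after about 38 s on the robot's clock; it returned no verdict.

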